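# Lock the swivel of the tablet stand

## Robot

A 6-joint arm with a two-finger parallel gripper is mounted at the origin on the work surface. World frame = base frame: x ahead of the robot, y to its left, z up, the work surface at z = 0. Lengths are in m, angles in degrees, forces in N, time in s.
With the tool pointing down it reaches from about 0.3 to 0.75 m from the base axis. Payload 8.5 kg.
Tool frame: the origin (TCP) lies at the very end of the fingers, on their centre line; the grasp point (between the pads) lies 19 mm behind it (env.pinch_z is the distance from the TCP to the grasp point, in m); z points along the fingers, y is the line along which they close (so a half turn about z gives the same grasp; the last joint's range is limited). The gripper opens to 85 mm and grips with 20 to 120 N. Pads are 22 mm wide; open, the fingers measure 114 mm over their backs; the gripper's body (76 mm by 85 mm) begins 54 mm behind the grasp point. The pads swing forward as they close: fully open they stand 13 mm farther back than shut.
Start: joints at [-89.513, 21.807, 74.336, -0, 83.858, -12.336], TCP at [0.122, -0.536, 0.231] pointing down, gripper open.
Joint ranges: [-178.18, 178.18], [-50.72, 133.34], [12.68, 142.11], [-81.47, 261.47], [9.98, 163.14], [-165.26, 165.26]. Speed limits (degrees/s): [136.94, 136.94, 180, 180, 180, 180].

## Interface

Orientations are given as a 3x3 rotation matrix whose columns are the frame's x, y, z axes.
In Python, from rig import env, viewer gives the robot as it stands.
- The arm moves only by the tool drive_tool, never from a script. Its argument "series" is a list of rows, each a list of 3 entries, a list of its own where there are three numbers: the shift along the tool's x, y, z in m, then the turn about the tool's z in degrees, then the finger opening in m, from 0 to 0.0854. A call has 1 to 20 rows; each row is the pose to reach, as a shift and turn from the pose commanded when the call began, along the tool's axes at that moment; what a row does not reach only later rows make up. A row lasts 1/10 s, in which the tool goes at most 50 mm and 8.59 degrees, less where a joint would pass 70% of its speed; a pose out of reach is approached as far as the arm can. A call with a gripper value outside its range is refused whole. The fingers move at their own pace and stop on an object; "newtons" is the grip in N (left out, the last holds). Time passes only in rows, so rows that repeat a pose let the fingers close. It gives the time, the measured TCP pose, the force, the opening and the grip force at its end, in the units of the state.
- env.observe(): the state, without advancing time (a new reading comes with each control period).
- viewer.get_image(name): name is "side" or "top"; returns a dict with "img" (420x560x3 uint8, red, green, blue), "depth" (420x560 float32, m along the optical axis (not along the pixel's ray), 0 where there is no reading), "camera_matrix" (3x3 intrinsics, pixels), "rvec" (rotation vector, rad) and "tvec" (3), from world to camera coordinates, as OpenCV has them. Camera axes: x right, y down, z forward; pixel columns grow to the right and rows downward; lengths in m; the calibration is good to about 2 mm. A picture is of the moment at which its call begins.
- env.close_job(): hands the job in; it is judged then, once.
The state is a dict: "time_s": time; "q": joint angles; "qvel": joint speeds; "joint_efforts": joint torques, N m; "position": TCP position; "tool_rot": TCP orientation; "ft_force": force on the tool from outside, world axes, zero at the start; "wrist_torque": the same for the moment, N m; "grip_width": finger opening in m; "gripper_force": force on a finger pad.
Only numpy, scipy, OpenCV 4.12 (cv2) and the standard library are available. Lean on these libraries where they do the work, as an engineer would, in place of code of your own. Each camera call takes 0.05 s, during which the arm holds its last target. There are 200 camera calls.

## Task

Lock the swivelling tablet stand so it cannot swing round while someone writes on it: push the tab on its slotted disc round until the slot lies under the upright lock bar, then press the bar down through the slot until its cap sits fully down on the guide. Leave everything else on the desk where it is.

Things in the scene. Friction and masses are not known exactly. Their poses are not given: they have to be found in the camera images.
- stand: Swivelling tablet stand, fixed to the desk. Origin: on the swivel axis at desk height; z up; -x points from the axis to the lock bar. A dark base plate, 14 mm thick, reaches 139 mm to -x, 105 mm to +x and 112 mm to each side. On it turns a round aluminium disc, radius 98 mm, its flat top 22 mm above the desk.
- tablet_edge (a point): Middle of the low edge of the 212 x 142 mm tablet that sits on the disc and turns with it: 20 mm from the axis on the slot's side, 40 mm above the desk. The tablet rises from here at 33 degrees, away from the slot, to about 120 mm above the desk.
- guide_top (a point): Top of the fixed dark steel guide in which the lock bar slides, on the bar's line, 52 mm above the desk. The guide is 28 mm wide and reaches from 126 to 68 mm from the axis on the stand's -x side, standing on the base plate just outside the disc and overhanging its rim.
- turntable (a joint): Turn of disc, tab and tablet together about the vertical swivel axis, rad. 0: the slot lies exactly under the lock bar. Positive is anticlockwise from above; starts between 0.35 and 0.85, stops at -0.12 and 0.95. About 0.1 N m of friction, stays where it is left; no spring or detent.
- slot (a point): Middle of the disc's slot at the disc's top face, 86 mm from the axis. The slot is a straight radial cut right through the 6 mm disc, open at the rim, 14 mm wide, 28 mm long. It turns with the disc and points along the stand's -x when the turn is 0.
- tab_top (a point): Top middle of the upright finger tab on the disc, 86 mm from the axis, 40 degrees anticlockwise (from above) of the slot. 20 mm long radially, 6 mm thick in the turning direction, top 53 mm above the desk and 31 mm above the disc. Pushed clockwise about the axis it brings the slot to the bar. About 55 mm is free between it and the tablet's corner, anticlockwise of it.
- lock_bar (a joint): How far the lock bar is pushed down, m: 0 raised (its start), 0.022 fully home with the cap on the guide. Needs about 3 to 4 N downwards, stays where it is left, no spring. If the slot is not under it the bar stops on the disc after 3 mm.
- cap_top (a point): Middle of the top of the lock bar's black push cap (32 x 28 x 8 mm): 82 mm above the desk when raised, 60 mm when fully down. The bar is an upright flat steel bar 86 mm from the axis along the stand's -x, 20 mm (radial) by 8 mm (turning direction); its wedge foot leads it into the slot if within about 5 mm of the slot's middle.
- stylus: Bystander: a white tablet pen lying flat, 153 mm long, 9 mm thick; origin under its middle.
- eraser: Bystander: an eraser in a card sleeve, 45 x 20 x 12 mm; origin under its middle.
- notes: Bystander: a block of sticky notes, 76 x 76 x 22 mm; origin under its middle.
- bottle_cap: Bystander: a round red bottle cap lying open side up, 40 mm across, 16 mm high; origin under its middle.
- mug: Bystander: a pale blue mug, 80 mm across, 92 mm high, handle on its +y side; origin under its middle.
- mouse: Bystander: a grey computer mouse, 93 x 58 x 30 mm; origin under its middle.
- earbuds: Bystander: a white earbud case, 62 x 47 x 22 mm; origin under its middle.
- highlighter: Bystander: a grey highlighter lying flat, 106 x 16 x 12 mm; origin near its middle, underneath.

How it is judged:
By the outcome, as a careful person would: the job done as asked, in the order asked, and still so for the second after the job is handed in, with the robot touching nothing.
It also fails if it takes over 48 s, if anything falls off the work surface, if the arm or the gripper's body presses on something with over 40 N, if the wrist force passes 120 N, or if a joint passes its speed limit or range.

## Working session

There is one attempt and no reset: what is moved stays moved. The work goes in short steps, Python scripts to look and compute and a tool call to move; the robot and the scene stay as the last step left them, time stands still between calls to the robot, and variables do not carry over. Pictures are saved under pics/ and viewed, at most 10 in all, crops included, and the job is handed in when it is done.

Besides the shell and the picture viewer there is one more tool, called by a JSON object that holds its "api" and its "payload". drive_tool: Moves the arm, as the interface text tells. Its arguments: {"type":"object","properties":{"series":{"type":"array"},"newtons":{"type":"number"}},"required":["series"]}

```bash
mkdir -p pics; cat > h.py <<'E'
import numpy as np, cv2
from rig import env, viewer
def cam(n):
    d=viewer.get_image(n); R=cv2.Rodrigues(np.array(d["rvec"],float))[0]
    return d,np.array(d["camera_matrix"]),R,np.array(d["tvec"],float).ravel()
def cloud(c):
    d,K,R,t=c; z=d["depth"]; v,u=np.indices(z.shape)
    P=np.stack([(u-K[0,2])/K[0,0]*z,(v-K[1,2])/K[1,1]*z,z],-1)
    W=(P-t)@R; W[z==0]=np.nan; return W
def ray(c,u,v,h):
    d,K,R,t=c; r=R.T@np.linalg.inv(K)@[u,v,1]; o=-R.T@t; return o+r*(h-o[2])/r[2]
E
python3 - <<'E'
from h import *
for n in("top","side"):
    c=cam(n); cv2.imwrite(f"pics/{n}0.png",c[0]["img"][:,:,::-1]); print(n,-c[2].T@c[3])
s=env.observe(); print(s["time_s"],s["position"],s["tool_rot"],s["ft_force"])
E
```

```text
top [ 0.33642625 -0.00566168  1.34770609]
side [0.35848781 0.75794932 0.80939011]
0.1 [ 0.12203764 -0.53603058  0.23079933] [[ 9.75074621e-01  2.21877176e-01 -5.46157751e-05]
 [ 2.21877067e-01 -9.75073833e-01  1.25967788e-03]
 [ 2.26239358e-04 -1.24039792e-03 -9.99999205e-01]] [-0.47208791  0.05595634 -0.14593512]
```

View pics/top0.png

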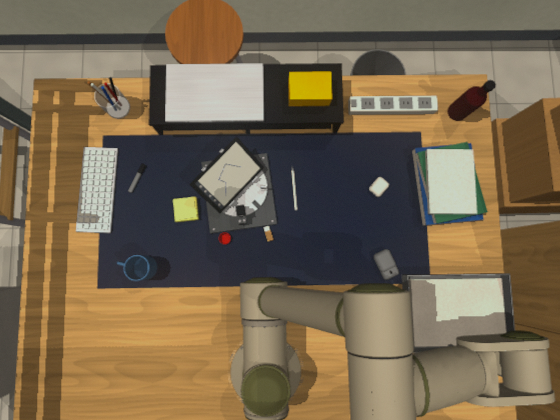

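View pics/side0.png

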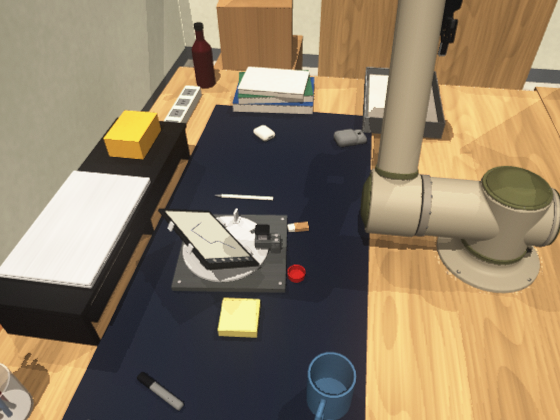

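The top view shows the stand around (240,192), with the cap near (241,211) and the tab near (265,187). The side view shows the cap near (263,230) and the tab near (236,214). I'll zoom in on both and measure.

```bash
python3 - <<'E'
from h import *
out=[]
for n,(x,y,w,h) in(("top",(195,140,90,100)),("side",(165,195,150,100))):
    c=cam(n); im=c[0]["img"][y:y+h,x:x+w,::-1]; W=cloud(c)
    np.savez(f"{n}.npz",W=W,img=c[0]["img"],K=c[1],R=c[2],t=c[3])
    f=6 if n=="top" else 5
    cv2.imwrite(f"pics/{n}z.png",cv2.resize(im,None,fx=f,fy=f,interpolation=cv2.INTER_CUBIC))
    # height bands over stand
    sub=W[y:y+h,x:x+w].reshape(-1,3)
    print(n,"z hist",np.histogram(sub[:,2],bins=[-.01,.005,.01,.018,.026,.04,.05,.06,.075,.09,.13]))
    for u,v in ([(241,211),(265,187),(250,195),(213,229),(272,226),(267,154)] if n=="top" else [(263,230),(236,214),(175,285),(285,285),(285,217)]): print((u,v),W[v,u].round(4))
E
```

```text
top z hist (array([3239,  366, 1502,  861,   87,  248,  422,  501,  632, 1118]), array([-0.01 ,  0.005,  0.01 ,  0.018,  0.026,  0.04 ,  0.05 ,  0.06 ,
        0.075,  0.09 ,  0.13 ]))
(241, 211) [0.5066 0.0686 0.0822]
(265, 187) [ 0.5892 -0.0084  0.0502]
(250, 195) [0.5679 0.0418 0.0235]
(213, 229) [0.4565 0.1654 0.0166]
(272, 226) [ 0.4656 -0.0304 -0.001 ]
(267, 154) [ 0.7136 -0.0169  0.0017]
side z hist (array([5786,  403, 3108, 1799,  106,  345,  560,  570,  737, 1528]), array([-0.01 ,  0.005,  0.01 ,  0.018,  0.026,  0.04 ,  0.05 ,  0.06 ,
        0.075,  0.09 ,  0.13 ]))
(263, 230) [0.5096 0.0825 0.0854]
(236, 214) [0.5899 0.0075 0.0505]
(175, 285) [0.6813 0.2048 0.0155]
(285, 285) [0.4481 0.1703 0.0153]
(285, 217) [ 0.4787 -0.0353  0.0144]
```

View pics/topz.png

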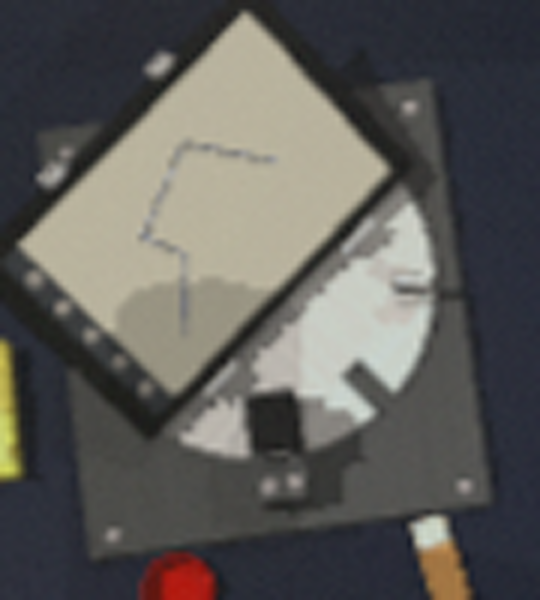

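View pics/sidez.png

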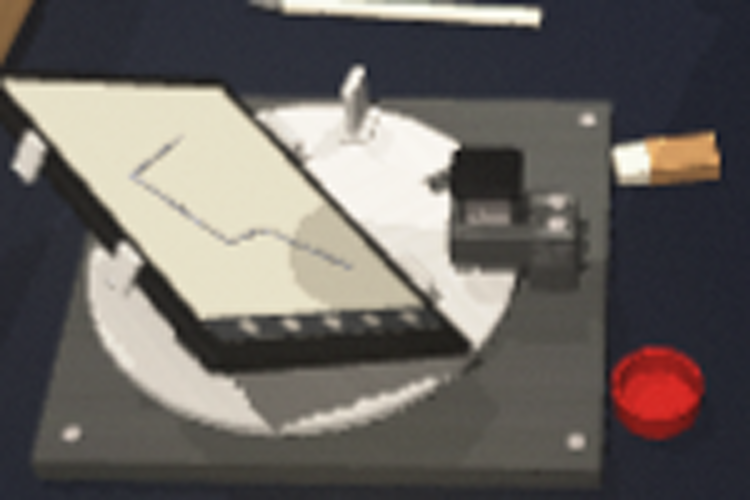

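The top crop shows plate corners at (38,130), (432,80), (492,498) and (92,558), the cap at (275,422), the slot near (370,390) and the tab near (410,290). The side crop confirms the raised bar and the free upright tab at (355,100).

```bash
python3 - <<'E'
from h import *
D={n:np.load(n+".npz") for n in("top","side")}
c=[(None,D[n]["K"],D[n]["R"],D[n]["t"]) for n in("top","side")]
def tp(u,v,h): return ray(c[0],195+u/6-.42,140+v/6-.42,h)
def sp(u,v,h): return ray(c[1],165+u/5-.4,195+v/5-.4,h)
P=np.array([tp(*p,.014) for p in((38,130),(432,80),(492,498),(92,558))])
print("sides",np.linalg.norm(P-np.roll(P,-1,0),axis=1).round(4))
m_far=(P[0]+P[1])/2; m_near=(P[2]+P[3])/2; X=(m_far-m_near)[:2]; X/=np.linalg.norm(X)
Y=(P[0]-P[1]+P[3]-P[2])[:2]; Y/=np.linalg.norm(Y)
yaw=np.arctan2(X[1],X[0]); print("yaw",np.degrees(yaw),"from Y",np.degrees(np.arctan2(-Y[0],Y[1])))
ax=P.mean(0)[:2]+.017*X; print("axis",ax, "cap pred",ax-.086*X)
print("cap meas",tp(275,422,.082),sp(487,172,.082))
sl=tp(370,390,.022); print("slot",sl,np.linalg.norm(sl[:2]-ax))
for n,(x,y,w,h) in(("top",(195,140,90,100)),("side",(165,195,150,100))):
    W=D[n]["W"][y:y+h,x:x+w].reshape(-1,3)
    def sel(ctr,r,a,b):
        q=W[(np.hypot(*(W[:,:2]-ctr).T)<r)&(W[:,2]>a)&(W[:,2]<b)]; return q
    q=sel(ax-.086*X,.03,.074,.09); print(n,"cap",len(q),q.mean(0),(q.min(0)+q.max(0))/2)
    q=sel((.589,-.004),.03,.035,.06); print(n,"tab",len(q),q.mean(0),q.max(0)); t=q[q[:,2]>.046].mean(0)
    print(" r",np.linalg.norm(t[:2]-ax),"turn",(np.degrees(np.arctan2(*(t[:2]-ax)[::-1])-yaw)-180-40)%360)
print("slot turn",(np.degrees(np.arctan2(*(sl[:2]-ax)[::-1])-yaw)-180)%360)
# tab near top in side view, top row
for p in((350,75),(360,70)): print("tabtop side",sp(*p,.053))
print("tab top top",tp(408,290,.053))
E
```

```text
sides [0.2243 0.2405 0.2235 0.2446]
yaw 7.297117149611079 from Y 7.30618000974335
axis [0.59730886 0.08274878] cap pred [0.51200539 0.07182552]
cap meas [0.5101325  0.07045223 0.082     ] [0.51305735 0.07659647 0.082     ]
slot [0.53560411 0.02135294 0.022     ] 0.08704553888498584
top cap 88 [0.51157764 0.07337384 0.08142631] [0.51178776 0.07347578 0.08114924]
top tab 16 [ 0.59006424 -0.00107891  0.04817143] [0.59303361 0.00792897 0.05965507]
 r 0.08329571609192614 turn 38.133915980500205
side cap 146 [0.51264957 0.0781101  0.08204103] [0.51291023 0.07631411 0.08053571]
side tab 38 [0.59198082 0.00426963 0.04658625] [0.5954163  0.01228193 0.05459198]
 r 0.07969307585451768 turn 38.891797919348846
slot turn 37.55910921592556
tabtop side [ 0.59581971 -0.00420804  0.053     ]
tabtop side [ 0.59185731 -0.00828736  0.053     ]
tab top top [ 5.85693121e-01 -4.98219713e-04  5.30000000e-02]
```

The turn is about 0.66 rad, the axis is near (0.5975, 0.083) and the stand yaw is 7.3°. The tab is near (0.590, -0.002). I'll close the gripper and go above the point just anticlockwise of the tab.

{"api": "drive_tool", "payload": {"series": [[[0.04, -0.027, 0], 2, 0], [[0.08, -0.055, 0], 4, 0], [[0.12, -0.082, 0], 6, 0], [[0.16, -0.11, 0], 8, 0], [[0.2, -0.137, 0], 10, 0], [[0.24, -0.164, 0], 12, 0], [[0.28, -0.192, 0], 14, 0], [[0.32, -0.219, 0], 16, 0], [[0.36, -0.246, 0], 18, 0], [[0.4, -0.274, 0], 18, 0], [[0.44, -0.301, 0], 18, 0], [[0.48, -0.329, 0], 18, 0], [[0.52, -0.356, 0], 18, 0], [[0.56, -0.383, 0], 18, 0], [[0.59, -0.404, 0], 18, 0], [[0.599, -0.41, 0], 18, 0], [[0.599, -0.41, 0], 18, 0], [[0.599, -0.41, 0], 18, 0]], "newtons": 40}}

```text
time_s: 2.0
position: [0.6145, -0.0044, 0.2312]
tool_rot: [[0.996, -0.091, -0.001], [-0.091, -0.996, -0.0], [-0.001, 0.0, -1.0]]
ft_force: [-0.5, -0.4, 0.0]
grip_width: -0.0
gripper_force: 0.0
```

{"api": "drive_tool", "payload": {"series": [[[0, 0, 0.04], 0, 0], [[0, 0, 0.08], 0, 0], [[0, 0, 0.12], 0, 0], [[0, 0, 0.15], 0, 0], [[0, 0, 0.16], 0, 0], [[0, 0, 0.16], 0, 0]]}}

```text
time_s: 2.6
position: [0.6144, -0.0046, 0.071]
tool_rot: [[0.996, -0.092, -0.002], [-0.092, -0.996, 0.0], [-0.002, -0.0, -1.0]]
ft_force: [0.4, -0.4, 0.7]
grip_width: 0.0001
gripper_force: 0.0
```

```bash
python3 - <<'E'
from h import *
c=cam("side"); im=c[0]["img"][150:270,180:330,::-1]
cv2.imwrite("pics/s1.png",cv2.resize(im,None,fx=5,fy=5,interpolation=cv2.INTER_CUBIC))
E
```

```text
(no output)
```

View pics/s1.png

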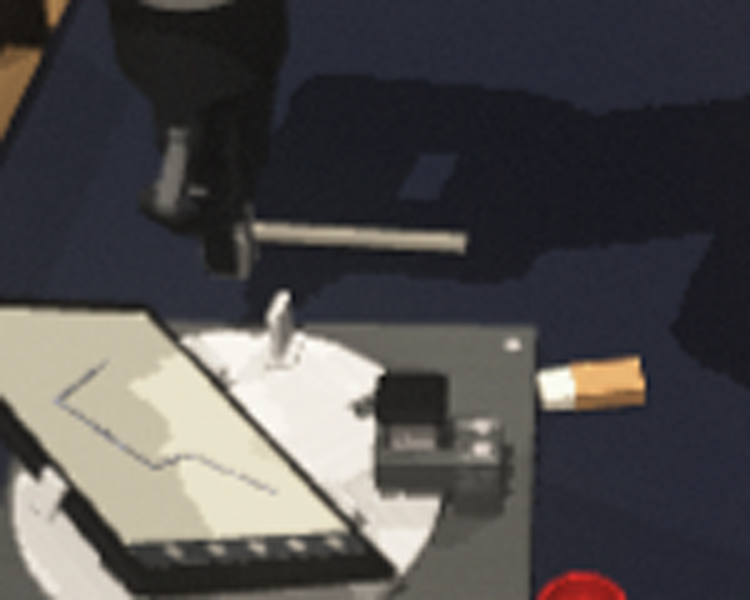

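The fingers are above the disc with their tips at (230,270), clear of the tab top at (280,295) and of the tablet. I'll descend, then push most of the way round.

{"api": "drive_tool", "payload": {"series": [[[0, 0, 0.02], 0, 0], [[0, 0, 0.038], 0, 0], [[0, 0, 0.038], 0, 0], [[-0.008, 0, 0.038], 0, 0], [[-0.015, 0.0005, 0.038], 3, 0], [[-0.022, 0.001, 0.038], 7, 0], [[-0.03, 0.0005, 0.038], 12, 0], [[-0.0374, 0, 0.038], 17, 0], [[-0.042, -0.001, 0.038], 20, 0], [[-0.0463, -0.0018, 0.038], 23, 0], [[-0.051, -0.003, 0.038], 26, 0], [[-0.055, -0.0044, 0.038], 29, 0], [[-0.055, -0.0044, 0.038], 29, 0], [[-0.055, -0.0044, 0.038], 29, 0]]}}

```text
time_s: 4.05
position: [0.5611, 0.0057, 0.0346]
tool_rot: [[0.828, -0.561, 0.002], [-0.561, -0.828, -0.0], [0.002, -0.001, -1.0]]
ft_force: [-0.6, 0.1, -0.1]
grip_width: -0.0001
gripper_force: 0.0
```

```bash
python3 - <<'E'
from h import *
for n,(x,y,w,h) in(("side",(180,170,150,110)),):
    c=cam(n); im=c[0]["img"][y:y+h,x:x+w,::-1]
    cv2.imwrite(f"pics/{n}2.png",cv2.resize(im,None,fx=5,fy=5,interpolation=cv2.INTER_CUBIC))
E
```

```text
(no output)
```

View pics/side2.png

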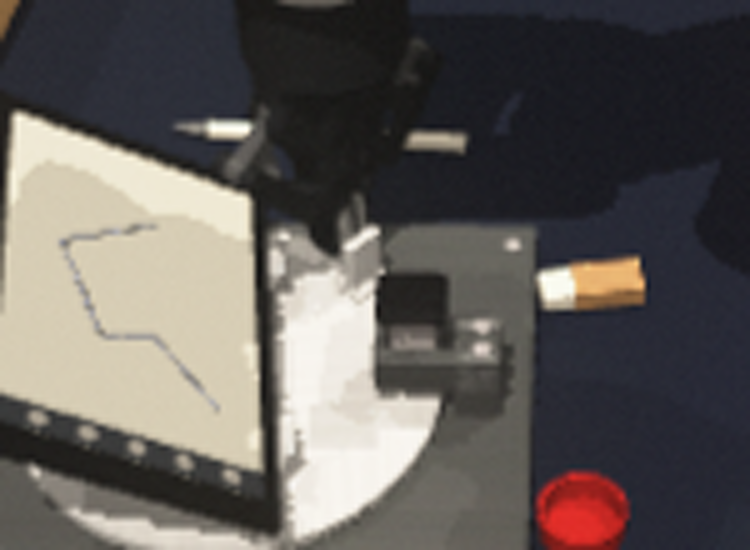

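The tab has followed to (365,250) and the tablet has turned clear of everything. The tablet plane's normal azimuth gives the turn, so I'll measure it in both cameras.

```bash
cat >> h.py <<'E'
def turn(W,img):
    g=img.astype(int)
    ok=(W[...,2]>.05)&(W[...,2]<.112)&(np.hypot(W[...,0]-.6,W[...,1]-.085)<.13)&(g.min(-1)>90)
    P=W[ok]
    for i in range(6):
        m=P.mean(0); n=np.linalg.svd(P-m,full_matrices=False)[2][2]; n*=np.sign(n[2]); r=abs((P-m)@n); P=P[r<max(.002,2*r.std())]
    return len(P),np.degrees(np.arccos(n[2])),(np.degrees(np.arctan2(n[1],n[0]))%360)-187.3
E
python3 - <<'E'
from h import *
for n in("top","side"):
    d=np.load(n+".npz"); print(n,turn(d["W"],d["img"]))
    c=cam(n); W=cloud(c); print(" now",turn(W,c[0]["img"]))
E
```

```text
top (1093, np.float64(32.65632874215656), np.float64(39.238570261221014))
 now (682, np.float64(32.27840898061176), np.float64(7.881019969889564))
side (1899, np.float64(33.01173570015787), np.float64(39.08794692678791))
 now (2432, np.float64(32.857165542276164), np.float64(8.064134285859382))
```

{"api": "drive_tool", "payload": {"series": [[[-0.003, 0, 0], 2, 0], [[-0.006, 0, 0], 4, 0], [[-0.009, 0.0005, 0], 6, 0], [[-0.012, 0.001, 0], 8, 0], [[-0.012, 0.001, 0], 8, 0], [[-0.012, 0.001, 0], 8, 0]]}}

```text
time_s: 4.8
position: [0.5503, 0.0117, 0.0334]
tool_rot: [[0.742, -0.671, -0.0], [-0.671, -0.742, 0.0], [-0.0, 0.0, -1.0]]
ft_force: [-0.2, -1.1, -0.8]
grip_width: -0.0001
gripper_force: 0.0
```

```bash
python3 - <<'E'
from h import *
for n in("top","side"):
    c=cam(n); W=cloud(c); print(" now",turn(W,c[0]["img"]))
E
```

```text
now (674, np.float64(32.64646371739176), np.float64(0.23905916656116233))
 now (2479, np.float64(32.831205061127086), np.float64(0.17589412497832768))
```

The turn reads about 0.2°. I'll back off the tab, lift, and go over the cap at (0.512, 0.074).

{"api": "drive_tool", "payload": {"series": [[[0.006, 0, 0], 0, 0], [[0.012, 0, 0], 0, 0], [[0.012, 0, -0.02], 0, 0], [[0.012, 0, -0.06], 0, 0], [[0.012, 0, -0.09], 0, 0], [[-0.01, -0.006, -0.09], 0, 0], [[-0.04, -0.012, -0.09], 0, 0], [[-0.07, -0.0205, -0.09], 0, 0], [[-0.07, -0.0205, -0.09], 0, 0], [[-0.07, -0.0205, -0.075], 0, 0], [[-0.07, -0.0205, -0.06], 0, 0], [[-0.07, -0.0205, -0.06], 0, 0]]}}

```text
time_s: 6.1
position: [0.512, 0.0733, 0.0919]
tool_rot: [[0.741, -0.672, -0.003], [-0.672, -0.741, 0.0], [-0.002, 0.002, -1.0]]
ft_force: [0.6, -0.4, -0.0]
grip_width: -0.0002
gripper_force: 0.0
```

```bash
python3 - <<'E'
from h import *
for n,(x,y,w,h) in(("side",(180,170,150,110)),):
    c=cam(n); print(turn(cloud(c),c[0]["img"])); im=c[0]["img"][y:y+h,x:x+w,::-1]
    cv2.imwrite(f"pics/{n}3.png",cv2.resize(im,None,fx=5,fy=5,interpolation=cv2.INTER_CUBIC))
E
```

```text
(2553, np.float64(32.92266158437204), np.float64(0.2209611162629983))
```

View pics/side3.png

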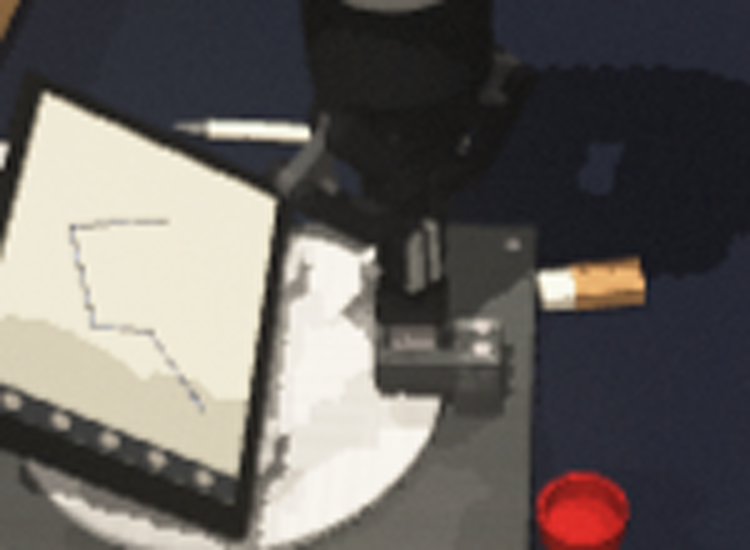

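The fingers sit centred over the cap, at (415,270), and the turn is unchanged. I'll press gently in stages.

{"api": "drive_tool", "payload": {"series": [[[0, 0, 0.006], 0, 0], [[0, 0, 0.009], 0, 0], [[0, 0, 0.012], 0, 0], [[0, 0, 0.0145], 0, 0], [[0, 0, 0.017], 0, 0], [[0, 0, 0.017], 0, 0]]}}

```text
time_s: 6.75
position: [0.5122, 0.0739, 0.0761]
tool_rot: [[0.741, -0.671, -0.0], [-0.671, -0.741, 0.0], [-0.0, 0.0, -1.0]]
ft_force: [-0.3, 0.1, 0.9]
grip_width: -0.0002
gripper_force: 0.0
```

{"api": "drive_tool", "payload": {"series": [[[0, 0, 0.0025], 0, 0], [[0, 0, 0.005], 0, 0], [[0, 0, 0.0075], 0, 0], [[0, 0, 0.01], 0, 0]]}}

```text
time_s: 7.15
position: [0.5122, 0.0739, 0.0661]
tool_rot: [[0.741, -0.671, 0.0], [-0.671, -0.741, 0.0], [0.0, -0.0, -1.0]]
ft_force: [-0.9, -1.0, 2.4]
grip_width: 0.0002
gripper_force: 1.2
```

The bar passed 3 mm at low force, so it is in the slot. I'll press on to the guide.

{"api": "drive_tool", "payload": {"series": [[[0, 0, 0.002], 0, 0], [[0, 0, 0.004], 0, 0], [[0, 0, 0.006], 0, 0], [[0, 0, 0.007], 0, 0], [[0, 0, 0.0075], 0, 0], [[0, 0, 0.0075], 0, 0]]}}

```text
time_s: 7.75
position: [0.5123, 0.0739, 0.0599]
tool_rot: [[0.741, -0.671, 0.001], [-0.671, -0.741, -0.0], [0.001, -0.001, -1.0]]
ft_force: [-3.5, 0.0, 15.1]
grip_width: 0.0002
gripper_force: 7.3
```

It is seated: 15 N with the TCP at 0.060. I'll lift off and check.

{"api": "drive_tool", "payload": {"series": [[[0, 0, -0.005], 0, 0], [[0, 0, -0.03], 0, 0], [[0, 0, -0.07], 0, 0], [[0, 0, -0.11], 0, 0], [[-0.04, 0, -0.15], 0, 0], [[-0.08, 0.03, -0.17], 0, 0], [[-0.08, 0.07, -0.17], 0, 0], [[-0.08, 0.11, -0.17], 0, 0], [[-0.08, 0.15, -0.17], 0, 0], [[-0.08, 0.15, -0.17], 0, 0]]}}

```text
time_s: 8.75
position: [0.3498, 0.0148, 0.2288]
tool_rot: [[0.739, -0.674, -0.001], [-0.674, -0.739, -0.0], [-0.0, 0.001, -1.0]]
ft_force: [-0.1, 0.7, 0.9]
grip_width: -0.0002
gripper_force: 0.0
```

```bash
python3 - <<'E'
from h import *
for n,(x,y,w,h) in(("side",(140,170,190,140)),):
    c=cam(n); W=cloud(c); print(turn(W,c[0]["img"])); im=c[0]["img"][y:y+h,x:x+w,::-1]
    P=W[np.hypot(W[...,0]-.512,W[...,1]-.075)<.012]; print(np.nanpercentile(P[:,2],[20,50,80,95]))
    cv2.imwrite(f"pics/{n}4.png",cv2.resize(im,None,fx=4,fy=4,interpolation=cv2.INTER_CUBIC))
E
```

```text
(2546, np.float64(32.83476819462959), np.float64(0.18631748870987508))
[0.02301455 0.05955553 0.06075322 0.06221529]
```

View pics/side4.png

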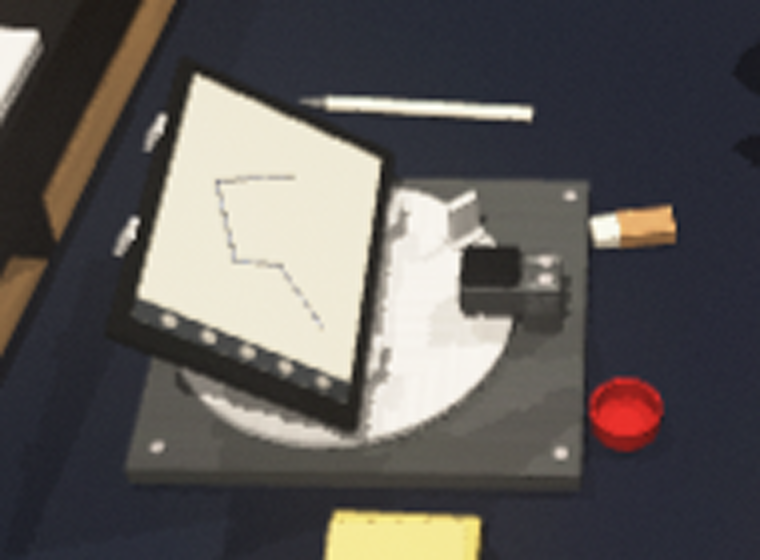

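The cap at (490,268) sits down on the guide, with its top at 0.060 m. The stand is aligned and the bystanders in view have not moved.

```bash
python3 -c "
from rig import env
print(env.close_job())"
```

```text
the job is handed in; nothing more can be done
None
```

The stand is locked: the slot is under the bar (turn about 0.2°), the cap is fully down on the guide with its top at about 60 mm, nothing else was touched, and the job was handed in at about 9 s.

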